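# Put the steamer together and lid the pans

### The job

Put the steamer together in the larger pot: stand the wire rack on the pot's floor, then set the perforated basket upright on the rack, then close the pot with the larger lid, fully seated. Put the smaller lid, fully seated, on the small milk pan. Set every piece down gently without dropping it, let go of everything, and do not disturb the mug, the pepper mill or the jar.

Things in the scene. Friction and masses are not known exactly. Their poses are not given: they have to be found in the camera images.
- pot: The larger pot: open, straight-sided stainless steel, 160 mm outer diameter, 100 mm high, wall 4 mm (inside diameter 152 mm), floor 4 mm thick, two short loop handles at its local +x and -x sides near the rim, reaching 108 mm from the axis. Stands fast on the counter. Origin: centre of its underside, z up.
- pan: The small milk pan: open stainless steel, 120 mm outer diameter, 70 mm high, wall 4 mm (inside diameter 112 mm), floor 4 mm, one long black handle along its local +x to 200 mm from the axis, rising to 87 mm. Stands fast on the counter. Origin: centre of its underside, z up.
- rack: Open steel wire rack: ring 124 mm across on four thin legs, 40 mm high. A flat bar crosses its middle along local x: 12 mm wide in y, z = 32 to 40 mm, 116 mm long; thin rods run parallel 40 mm either side. Grasp the bar at its centre (fingers close along local y, TCP at z = 43). Origin: centre, at the feet, z up. Standing in the pot, its origin is 4 mm and its top 44 mm over the counter. 180 g.
- basket: Steamer basket: shallow round perforated aluminium dish, 128 mm in diameter, rim 32 mm high, wall and floor 4 mm, with a central steel post whose round head, 20 mm in diameter, spans z = 30 to 50 mm (grasp the head, TCP at z = 50, any yaw). Origin: centre of its underside, z up. On the rack in the pot its origin is 44 mm over the counter. 200 g.
- lid_big: The larger of the two steel lids, for the pot. Origin: centre of its underside, z up. Right way up on a locating step 138 mm in diameter, z = 0 to 6 mm, that drops inside the rim (7 mm play); flange 164 mm across at z = 6 to 10, low dome to z = 20, black knob 26 mm across at z = 24 to 52 mm (grasp, TCP at z = 45, any yaw). Seated, its origin is 94 mm over the counter. 350 g.
- lid_small: The smaller of the two steel lids, for the milk pan. Origin: centre of its underside, z up. Right way up on a locating step 98 mm in diameter, z = 0 to 6 mm, that drops inside the rim (7 mm play); flange 124 mm across at z = 6 to 10, low dome to z = 20, black knob 26 mm across at z = 24 to 52 mm (grasp, TCP at z = 45, any yaw). Seated, its origin is 64 mm over the counter. 220 g.
- mug: Bystander: white ceramic mug, 80 mm in diameter, 90 mm high. Origin: centre of its underside.
- mill: Bystander: short turned wooden pepper mill, 52 mm in diameter, 106 mm high. Origin: centre of its underside.
- jar: Bystander: amber glass jar with a black cap, 52 mm in diameter, 90 mm high. Origin: centre of its underside.

How it is judged:
By the outcome, as a careful person would: the job done as asked, in the order asked, and still so for the second after the job is handed in, with the robot touching nothing.
It also fails if it takes over 120 s, if anything falls off the work surface, if the arm or the gripper's body presses on something with over 40 N, if the wrist force passes 120 N, or if a joint passes its speed limit or range.

### The arm

A 6-joint arm with a two-finger parallel gripper is mounted at the origin on the work surface. World frame = base frame: x ahead of the robot, y to its left, z up, the work surface at z = 0. Lengths are in m, angles in degrees, forces in N, time in s.
With the tool pointing down it reaches from about 0.375 to 0.9 m from the base axis. Payload 3.1 kg.
Tool frame: the origin (TCP) lies between the finger pads, 19 mm behind the fingertips; this is the grasp point; z points along the fingers, y is the line along which they close (so a half turn about z gives the same grasp; the last joint's range is limited). The gripper opens to 87 mm and grips with 3 to 60 N. Pads are 19 mm wide; open, the fingers measure 117 mm over their backs; the gripper's body (75 mm by 190 mm) begins 51 mm behind the grasp point.
Start: joints at [-79.899, 30.224, 82.088, -0, 67.689, -10.227], TCP at [0.217, -0.586, 0.241] pointing down, gripper open.
Joint ranges: [-176.69, 176.69], [-43.24, 126.21], [12.49, 139.97], [-82, 262], [0, 151.66], [-163.58, 163.58]. Speed limits (degrees/s): [159.86, 159.86, 180, 180, 180, 180].

### API

Orientations are given as a 3x3 rotation matrix whose columns are the frame's x, y, z axes.
In Python, from rig import readout, cams, bot gives the robot as it stands.
- The arm moves only by the shell command python3 -m inch 'ROWS'. ROWS is JSON, a list of rows, each a list of 5 numbers: the shift along the world's x, y, z in cm, then the turn about the world's z in degrees, then the finger opening in cm, from 0 to 8.7. In form: [[dx, dy, dz, twist, fingers], ...]. A call has 1 to 10 rows; each row is the pose to reach, as a shift and turn from the pose commanded when the call began; what a row does not reach only later rows make up. A row lasts 1/12 s, in which the tool goes at most 41.7 mm and 7.16 degrees, less where a joint would pass 70% of its speed; a pose out of reach is approached as far as the arm can. A call with a gripper value outside its range is refused whole. The fingers move at their own pace and stop on an object; the grip force is fixed at half the most. Time passes only in rows, so rows that repeat a pose let the fingers close. It gives the time, the measured TCP pose, the force, the opening and the grip force at its end, in the units of the state.
- readout.read_state(): the state, without advancing time (a new reading comes with each control period).
- cams.capture(name): name is "scene" or "top"; returns a dict with "image" (384x512x3 uint8, blue, green, red), "intrinsics" (3x3 intrinsics, pixels), "k1" (the pictures are not rectified: a ray, as slopes to the right and down, at radius r is drawn at 1 + k1 r^2 times it, then the intrinsics apply), "xyz" and "rotation" of the camera in the world. Camera axes: x right, y down, z forward; pixel columns grow to the right and rows downward; lengths in m; the calibration is good to about 2 mm. A picture is of the moment at which its call begins. There is no depth.
- bot.hand_in(): hands the job in; it is judged then, once.
The state is a dict: "time_s": time; "joint_positions": joint angles; "qvel": joint speeds; "tau": joint torques, N m; "position": TCP position; "tcp_rot": TCP orientation; "force": force on the tool from outside, world axes, zero at the start; "moment": the same for the moment, N m; "opening": opening from 0.0 (shut) to 1.0 (fully open); "grasp_force": force on a finger pad.
Only numpy, scipy, OpenCV 4.12 (cv2) and the standard library are available. Lean on these libraries where they do the work, as an engineer would, in place of code of your own. Each camera call takes 0.05 s, during which the arm holds its last target. There are 200 camera calls.

## Working session

There is one attempt and no reset: what is moved stays moved. The work goes in short steps, Python scripts to look and compute and a shell command to move; the robot and the scene stay as the last step left them, time stands still between calls to the robot, and variables do not carry over. Pictures are saved under pics/ and viewed, at most 14 in all, crops included, and the job is handed in when it is done.

```bash
ls; mkdir -p pics
cat > h.py <<'E'
import numpy as np, cv2
from rig import readout, cams, bot
def cap(n,f=None):
    c=cams.capture(n)
    if f: cv2.imwrite('pics/'+f,c['image'])
    return c
def ray(c,u,v):
    d=cv2.undistortPoints(np.array([[[u,v]]],float),np.array(c['intrinsics'],float),np.array([c['k1'],0,0,0,0.]))[0,0]
    r=np.array(c['rotation'])@np.array([d[0],d[1],1]); return np.array(c['xyz']),r
def onz(c,u,v,z):
    o,r=ray(c,u,v); return o+r*(z-o[2])/r[2]
def proj(c,p):
    q=np.array(c['rotation']).T@(np.array(p)-np.array(c['xyz'])); s=q[:2]/q[2]; s=s*(1+c['k1']*(s@s))
    K=np.array(c['intrinsics']); return np.array([K[0,0]*s[0]+K[0,2],K[1,1]*s[1]+K[1,2]])
E
python3 - <<'E'
from h import *
for n in('top','scene'):
    c=cap(n,n+'0.png'); print(n,c['intrinsics'],c['k1'],c['xyz'],c['rotation'])
print(readout.read_state())
E
```

```text
pics
top [[490.44149625   0.         259.62974392]
 [  0.         490.44149625 187.40166814]
 [  0.           0.           1.        ]] 0.022344045560021588 [ 0.38861758 -0.01399546  1.66436665] [[ 0.02762268 -0.99441015  0.10190899]
 [-0.99961644 -0.02727549  0.00479898]
 [-0.00199253 -0.10200246 -0.99478215]]
scene [[423.39844847   0.         260.04084901]
 [  0.         423.39844847 187.43533423]
 [  0.           0.           1.        ]] -0.13344085988380391 [1.16944946 0.50761033 1.31656718] [[-0.6590873   0.63354048 -0.4052535 ]
 [ 0.75199394  0.56264336 -0.34342039]
 [ 0.01044247 -0.53109219 -0.84724969]]
{'time_s': 0.1, 'joint_positions': array([-7.99004020e+01,  3.02727086e+01,  8.21474079e+01, -3.67669593e-04,
        6.76872957e+01, -1.02263979e+01]), 'qvel': array([-0.03708065, -0.10286751, -0.16259603,  0.03803731,  0.02080704,
        0.07687972]), 'tau': array([ 3.40590750e-04, -4.40983880e+01, -1.77152073e+01,  6.35674037e-02,
        5.34109992e-02, -4.22819232e-05]), 'position': array([ 0.21702954, -0.58547186,  0.2403885 ]), 'tcp_rot': array([[ 9.37730635e-01,  3.47363130e-01, -3.34590869e-04],
       [ 3.47363137e-01, -9.37728878e-01,  1.84460510e-03],
       [ 3.26992280e-04, -1.84596724e-03, -9.99998243e-01]]), 'force': array([ 0.20637632,  0.46314103, -0.76059594]), 'moment': array([ 0.01660885, -0.05033134, -0.00094448]), 'grasp_force': 0.0, 'opening': 1.0024193578835414}
```

View pics/top0.png

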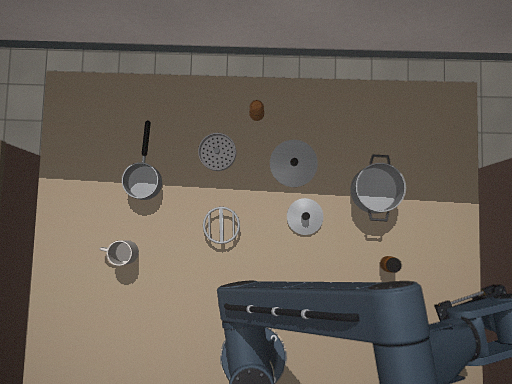

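View pics/scene0.png

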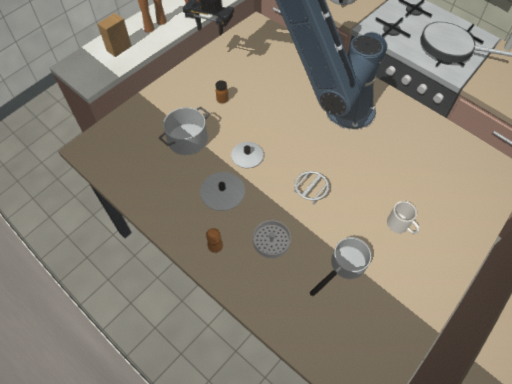

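The top view shows: pan (142,181), basket (217,152), mill (257,109), big lid knob (294,162), small lid knob (305,217), rack (222,226), pot (380,188), mug (121,253) and jar (390,264). The scene view shows the same pieces, with both lids upright. I'll enlarge both views for accurate edges.

Run:
```python
from h import *
for n,cs,o in(('top',[(217,152),(222,226),(294,162),(305,217),(142,181),(380,188)],'cr_t.png'),('scene',[(271,238),(312,186),(222,190),(247,154),(352,257),(186,131)],'cr_s.png')):
    im=cv2.imread(f'pics/{n}0.png'); t=[]
    for u,v in cs:
        t.append(cv2.resize(im[v-33:v+33,u-33:u+33],(264,264),interpolation=cv2.INTER_NEAREST))
    cv2.imwrite('pics/'+o,np.vstack([np.hstack(t[:3]),np.hstack(t[3:])]))
```

```text
(no output)
```

View pics/cr_t.png

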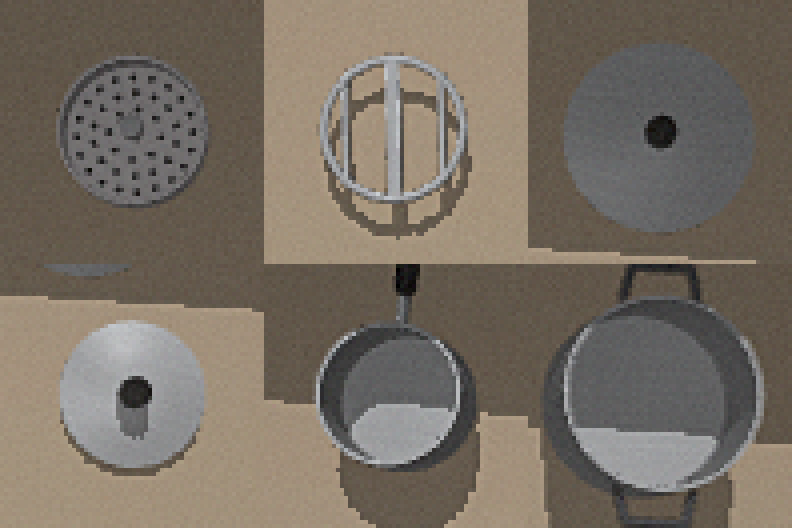

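View pics/cr_s.png

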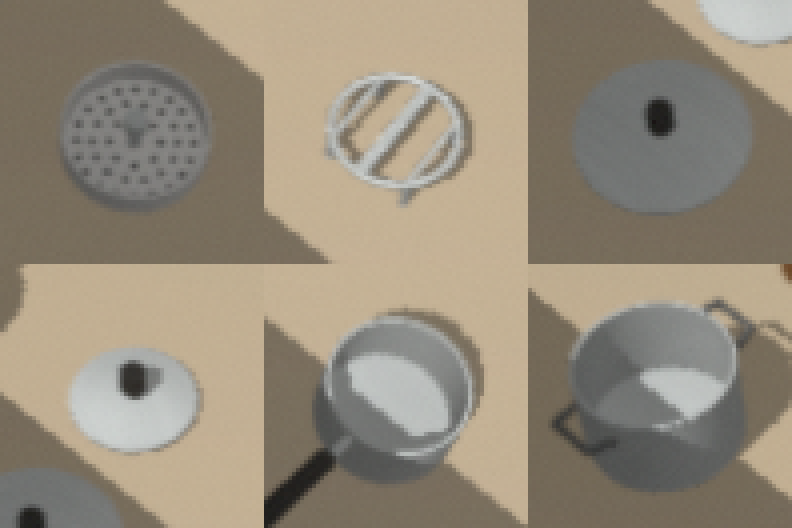

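Top crops: both lids have knob up, the rack stands with its bar running vertically in the image (≈ world x), the basket is upright with a central post, and pot and pan are empty. Scene crops agree. I'll cast the circle centres onto planes at their known heights in both views.

Run:
```python
from h import *
ct=cap('top');cs=cap('scene')
f=lambda c,o,x,y,z:onz(c,o[0]-33+x/4-.375,o[1]-33+y/4-.375,z)*1000
R=lambda a:np.round(a[:2],1)
T={'basket':((217,152),132.5,131.5,.032,151),'rack':((222,226),129.5,128,.04,147),'lidB':((294,162),131,137,.008,191),'knobB':((294,162),132,132,.052,0),'lidS':((305,217),133,130,.008,146),'knobS':((305,217),135,128,.052,0),'pan':((142,181),124.5,131,.07,146),'pot':((380,188),135.5,129.5,.1,200)}
S={'basket':((271,238),135.5,127,.032,151),'rack':((312,186),132.5,130,.04,139),'lidB':((222,190),134.5,136,.008,181),'lidS':((247,154),134.5,136,.008,133),'pan':((352,257),136,122.5,.07,150),'pot':((186,131),126,102,.1,168)}
for n,(o,x,y,z,w) in T.items():
    a=f(ct,o,x,y,z); d=np.linalg.norm(f(ct,o,x-w/2,y,z)-f(ct,o,x+w/2,y,z))
    s=''
    if n in S:
        o,x,y,z,w=S[n]; s=(R(f(cs,o,x,y,z)),round(np.linalg.norm(f(cs,o,x-w/2,y,z)-f(cs,o,x+w/2,y,z))))
    print(n,R(a),'dia',round(d),s)
# bar line by mask of bright pixels along bar in top view
im=ct['image'].max(2).astype(float)
P=[]
for v in range(213,238):
    row=im[v,216:229].astype(float); w=np.clip(row-200,0,None)
    if w.sum()>0:P.append(onz(ct,216+(w*np.arange(13)).sum()/w.sum(),v,.04)[:2])
P=np.array(P); k=np.polyfit(P[:,0],P[:,1],1); print(len(P),'bar angle',np.degrees(np.arctan(k[0])),'mid',P.mean(0), 'resid',np.std(P[:,1]-np.polyval(k,P[:,0])))
```

```text
basket [673.5 141.7] dia 127 (array([674.9, 143. ]), 126)
rack [428. 118.] dia 121 (array([428.4, 122.3]), 125)
lidB [ 645.5 -118.8] dia 163 (array([ 644.9, -116.4]), 165)
knobB [ 642.9 -116.7] dia 0 
lidS [ 465.1 -161.3] dia 123 (array([ 464.4, -157.4]), 128)
knobS [ 464.8 -159. ] dia 0 
pan [564.3 386.2] dia 119 (array([566.2, 390.1]), 122)
pot [ 560.8 -393.1] dia 160 (array([ 562.4, -388.1]), 160)
4 bar angle 2.0441037384213825 mid [0.44494773 0.11528777] resid 1.1548825599693204e-08
```

Both views agree within 2–5 mm and the sizes match, with the bar about 2° off world x. I'll move toward the rack, detouring outward so the arm keeps its minimum reach.

```bash
python3 -m inch '[[30,30,2,-9,3],[30,30,2,-9,3],[30,30,2,-9,3],[30,30,2,-9,3],[30,30,2,-9,3],[30,30,2,-9,3],[30,30,2,-9,3],[30,30,2,-9,3],[30,30,2,-9,3],[30,30,2,-9,3]]'; python3 -m inch '[[0,0,0,0,3],[0,0,0,0,3],[0,0,0,0,3],[0,0,0,0,3]]'
```

```text
time_s: 1.03
position: [0.5125, -0.2899, 0.2609]
tcp_rot: [[0.981, 0.196, -0.0], [0.196, -0.981, 0.0], [-0.0, -0.0, -1.0]]
force: [1.0, -1.5, 0.4]
opening: 0.374
grasp_force: 0.0
time_s: 1.37
position: [0.5105, -0.2927, 0.2606]
tcp_rot: [[0.981, 0.195, -0.001], [0.195, -0.981, 0.0], [-0.001, -0.0, -1.0]]
force: [-0.5, 0.4, 0.1]
opening: 0.345
grasp_force: 0.0
```

```bash
python3 -m inch '[[-8.2,41.2,-6,-9.3,3],[-8.2,41.2,-6,-9.3,3],[-8.2,41.2,-6,-9.3,3],[-8.2,41.2,-6,-9.3,3],[-8.2,41.2,-6,-9.3,3],[-8.2,41.2,-6,-9.3,3],[-8.2,41.2,-6,-9.3,3],[-8.2,41.2,-6,-9.3,3],[-8.2,41.2,-6,-9.3,3],[-8.2,41.2,-6,-9.3,3]]'; python3 -m inch '[[0,0,0,0,3],[0,0,0,0,3],[0,0,0,0,3]]'
```

```text
time_s: 2.2
position: [0.4305, 0.1128, 0.2019]
tcp_rot: [[1.0, 0.032, 0.001], [0.032, -1.0, -0.0], [0.001, 0.0, -1.0]]
force: [1.4, -0.5, 0.2]
opening: 0.344
grasp_force: 0.0
time_s: 2.45
position: [0.4315, 0.1117, 0.2021]
tcp_rot: [[0.999, 0.034, 0.001], [0.034, -0.999, -0.001], [0.001, 0.001, -1.0]]
force: [-0.0, -0.3, -0.2]
opening: 0.346
grasp_force: 0.0
```

```bash
python3 -m inch '[[-0.4,0.7,-4,0,3],[-0.4,0.7,-8,0,3],[-0.4,0.7,-11,0,3],[-0.4,0.7,-12,0,3],[-0.4,0.7,-12,0,3],[-0.4,0.7,-12,0,3]]'
python3 - <<'E'
from h import *
ims=[]
for n,p in(('top',(222,226)),('scene',(312,186))):
    c=cap(n); im=c['image']; u,v=p; ims.append(cv2.resize(im[v-50:v+50,u-50:u+50],(400,400),interpolation=cv2.INTER_NEAREST))
cv2.imwrite('pics/g1.png',np.hstack(ims))
E
```

```text
time_s: 2.95
position: [0.4279, 0.1179, 0.0817]
tcp_rot: [[1.0, 0.032, -0.0], [0.032, -1.0, -0.0], [-0.0, 0.0, -1.0]]
force: [-0.3, -0.6, -0.1]
opening: 0.343
grasp_force: 0.0
```

View pics/g1.png

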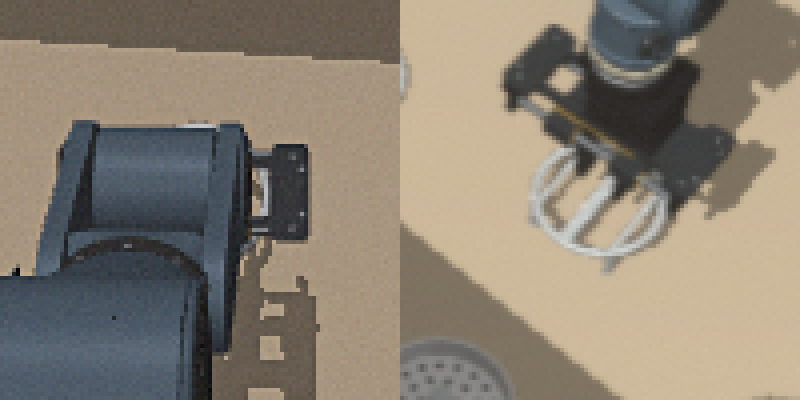

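In the scene crop the two fingertips (about (580,165) and (620,180)) straddle the bar, and the top view is blocked by the arm. Next I descend and grip slightly high, at TCP local z ≈ 48, because at 43 the gripper body would touch the pot rim.

```bash
python3 -m inch '[[0,0.1,-1.5,0,3],[0,0.1,-3,0,3],[0,0.1,-3.4,0,3],[0,0.1,-3.4,0,3],[0,0.1,-3.4,0,3]]'; python3 -m inch '[[0,0,0,0,1.5],[0,0,0,0,0.5],[0,0,0,0,0.5],[0,0,0,0,0.5],[0,0,0,0,0.5],[0,0,0,0,0.5]]'
```

```text
time_s: 3.47
position: [0.4276, 0.1206, 0.0488]
tcp_rot: [[0.999, 0.035, 0.002], [0.035, -0.999, 0.0], [0.002, 0.0, -1.0]]
force: [0.5, 0.3, -1.0]
opening: 0.345
grasp_force: 0.0
time_s: 3.97
position: [0.4273, 0.1209, 0.0483]
tcp_rot: [[0.999, 0.035, 0.001], [0.035, -0.999, 0.0], [0.001, -0.0, -1.0]]
force: [-0.8, -1.1, 5.3]
opening: 0.129
grasp_force: 30.0
```

```bash
python3 -m inch '[[0,0,1,0,0.5],[0,0,3,0,0.5],[0,0,7,0,0.5],[0,0,11,0,0.5],[0,0,15,0,0.5],[0,0,17,0,0.5],[0,0,17,0,0.5]]'; python3 -m inch '[[2,-3,0,0,0.5],[4,-20,0,0,0.5],[6,-24,0,0,0.5],[6,-24,0,0,0.5],[6,-24,0,0,0.5],[6,-24,0,0,0.5],[6,-24,0,0,0.5],[6,-24,0,0,0.5],[6,-24,0,0,0.5]]';  python3 -m inch '[[7.4,-26,0,0,0.5],[7.4,-26,0,0,0.5],[7.4,-26,0,0,0.5],[7.4,-26,0,0,0.5],[7.4,-26,0,0,0.5],[7.4,-26,0,0,0.5],[7.4,-26,0,0,0.5],[7.4,-26,0,0,0.5],[7.4,-26,0,0,0.5]]'
python3 - <<'E'
from h import *
im=cap('scene')['image']; a=cv2.resize(im[60:200,120:260],(420,420)); im=cap('top')['image'];b=cv2.resize(im[118:258,310:450],(380,420))
cv2.imwrite('pics/g2.png',np.hstack([a,b]))
E
```

```text
time_s: 4.55
position: [0.4296, 0.1211, 0.2221]
tcp_rot: [[0.999, 0.036, 0.01], [0.036, -0.999, 0.0], [0.01, 0.0, -1.0]]
force: [1.0, 0.5, -2.0]
opening: 0.132
grasp_force: 30.0
time_s: 5.3
position: [0.4854, -0.1186, 0.2163]
tcp_rot: [[0.999, 0.034, -0.004], [0.034, -0.999, 0.003], [-0.004, -0.003, -1.0]]
force: [0.8, 0.2, -2.1]
opening: 0.13
grasp_force: 30.0
time_s: 6.05
position: [0.5607, -0.3773, 0.2162]
tcp_rot: [[0.999, 0.036, -0.003], [0.036, -0.999, 0.003], [-0.002, -0.003, -1.0]]
force: [-0.4, 0.6, -2.4]
opening: 0.128
grasp_force: 30.0
```

View pics/g2.png

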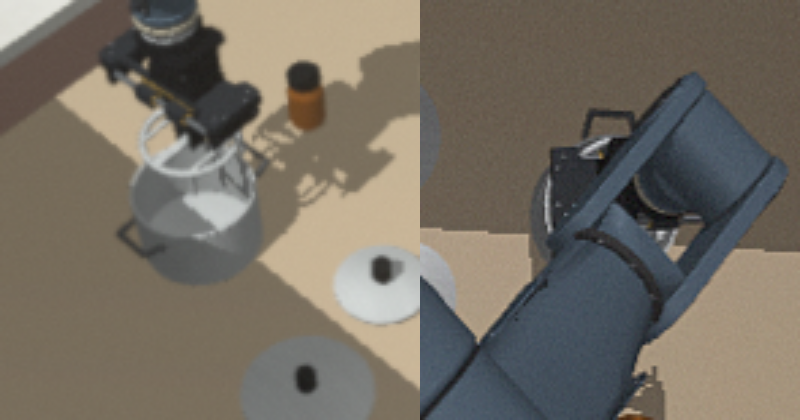

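The scene crop shows the rack held level above the pot, with its ring centre near crop (191,140). The top crop shows the body lying along y, clear of the handles. Next: centre and lower.

```bash
python3 -m inch '[[0.05,-1.3,0,0,0.5],[0.05,-1.3,-3,0,0.5],[0.05,-1.3,-6,0,0.5],[0.05,-1.3,-9,0,0.5],[0.05,-1.3,-12,0,0.5],[0.05,-1.3,-14,0,0.5],[0.05,-1.3,-15,0,0.5],[0.05,-1.3,-15,0,0.5],[0.05,-1.3,-15,0,0.5]]'
```

```text
time_s: 6.9
position: [0.5618, -0.3921, 0.0683]
tcp_rot: [[0.999, 0.036, 0.0], [0.036, -0.999, -0.0], [0.0, 0.0, -1.0]]
force: [0.0, -0.2, -0.5]
opening: 0.134
grasp_force: 30.0
```

```bash
python3 -m inch '[[0,0.1,-0.4,0,0.5],[0,0.1,-0.8,0,0.5],[0,0.1,-1.1,0,0.5],[0,0.1,-1.3,0,0.5],[0,0.1,-1.4,0,0.5],[0,0.1,-1.4,0,0.5],[0,0.1,-1.4,0,0.5]]'; python3 -m inch '[[0,0,-0.05,0,0.5],[0,0,-0.1,0,0.5],[0,0,-0.1,0,0.5],[0,0,-0.1,0,0.5]]'
```

```text
time_s: 7.48
position: [0.5615, -0.3912, 0.054]
tcp_rot: [[0.999, 0.035, 0.0], [0.035, -0.999, -0.0], [0.0, 0.0, -1.0]]
force: [-0.4, 0.4, -1.4]
opening: 0.135
grasp_force: 30.0
time_s: 7.82
position: [0.5614, -0.3912, 0.0529]
tcp_rot: [[0.999, 0.035, -0.0], [0.035, -0.999, 0.0], [-0.0, -0.0, -1.0]]
force: [-0.3, -0.5, -2.4]
opening: 0.13
grasp_force: 30.0
```

```bash
python3 -m inch '[[0,0,-0.05,0,0.5],[0,0,-0.08,0,0.5],[0,0,-0.08,0,0.5],[0,0,-0.08,0,0.5]]';python3 -m inch '[[0,0,-0.05,0,0.5],[0,0,-0.05,0,0.5],[0,0,-0.05,0,0.5]]'
```

```text
time_s: 8.15
position: [0.5615, -0.3913, 0.0525]
tcp_rot: [[0.999, 0.035, 0.0], [0.035, -0.999, -0.0], [0.0, 0.0, -1.0]]
force: [-1.2, 0.3, 1.1]
opening: 0.132
grasp_force: 30.0
time_s: 8.4
position: [0.5615, -0.3913, 0.0524]
tcp_rot: [[0.999, 0.035, 0.0], [0.035, -0.999, -0.0], [0.0, 0.0, -1.0]]
force: [-1.5, 2.3, 5.9]
opening: 0.129
grasp_force: 30.0
```

The feet have touched down (Fz is up, z = 52 mm as expected). Release and rise.

```bash
python3 -m inch '[[0,0,0,0,1.5],[0,0,0,0,2],[0,0,0,0,2.5],[0,0,0,0,3],[0,0,0,0,3]]'; python3 -m inch '[[0,0,1,0,3],[0,0,3,0,3],[0,0,6,0,3],[0,0,10,0,3],[0,0,14,0,3],[0,0,17,0,3],[0,0,17,0,3]]'; python3 -m inch '[[3,20,0,0,5],[5,26,0,0,5],[5,26,0,0,5],[5,26,0,0,5],[5,26,0,0,5],[5,26,0,0,5],[5,26,0,0,5],[5,26,0,0,5],[5,26,0,0,5]]'; python3 -m inch '[[6.3,27.4,0,0,5],[6.3,27.4,0,0,5],[6.3,27.4,0,0,5],[6.3,27.4,0,0,5],[6.3,27.4,0,0,5],[6.3,27.4,0,0,5],[6.3,27.4,0,0,5],[6.3,27.4,0,0,5],[6.3,27.4,0,0,5]]'
python3 - <<'E'
from h import *
im=cap('scene')['image']; a=cv2.resize(im[91:171,146:226],(400,400)); im=cap('top')['image'];b=cv2.resize(im[148:228,340:420],(400,400))
cv2.imwrite('pics/g3.png',np.hstack([a,b]))
E
```

```text
time_s: 8.82
position: [0.5614, -0.3911, 0.0513]
tcp_rot: [[0.999, 0.035, -0.0], [0.035, -0.999, 0.0], [-0.0, -0.0, -1.0]]
force: [-0.1, 0.3, 0.1]
opening: 0.319
grasp_force: 0.0
time_s: 9.4
position: [0.5649, -0.3943, 0.2312]
tcp_rot: [[0.999, 0.035, 0.012], [0.036, -0.999, -0.012], [0.012, 0.012, -1.0]]
force: [0.3, -1.0, 0.1]
opening: 0.342
grasp_force: 0.0
time_s: 10.15
position: [0.6115, -0.1306, 0.2218]
tcp_rot: [[0.999, 0.038, 0.0], [0.038, -0.999, -0.001], [0.0, 0.001, -1.0]]
force: [0.5, -1.0, -0.6]
opening: 0.572
grasp_force: 0.0
time_s: 10.9
position: [0.6751, 0.1424, 0.2213]
tcp_rot: [[0.999, 0.036, 0.0], [0.036, -0.999, -0.001], [0.0, 0.001, -1.0]]
force: [-0.6, -0.2, 0.2]
opening: 0.574
grasp_force: 0.0
```

View pics/g3.png

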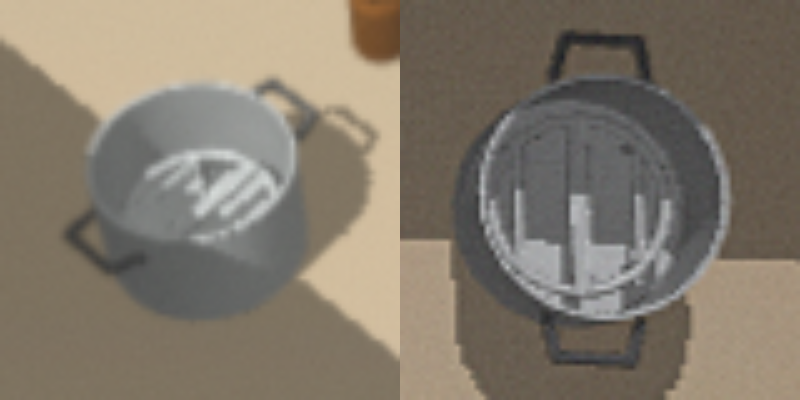

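The rack stands level inside the pot: top crop shows the bar at x≈580 and the ring inside the walls. Now the basket.

```bash
python3 -m inch '[[-0.1,0,-4,0,5],[-0.1,0,-8,0,5],[-0.1,0,-12,0,5],[-0.1,0,-14.5,0,5],[-0.1,0,-16,0,5],[-0.1,0,-17,0,5],[-0.1,0,-17,0,5],[-0.1,0,-17,0,5],[-0.1,0,-17,0,5]]'; python3 -m inch '[[0,0,-0.05,0,3.5],[0,0,-0.1,0,2.5],[0,0,-0.1,0,1],[0,0,-0.1,0,1],[0,0,-0.1,0,1],[0,0,-0.1,0,1],[0,0,-0.1,0,1],[0,0,-0.1,0,1]]'
```

```text
time_s: 11.75
position: [0.6749, 0.1419, 0.0534]
tcp_rot: [[0.999, 0.034, 0.003], [0.034, -0.999, 0.0], [0.003, 0.0, -1.0]]
force: [-0.4, -0.4, 0.5]
opening: 0.576
grasp_force: 0.0
time_s: 12.42
position: [0.6735, 0.1428, 0.0509]
tcp_rot: [[0.999, 0.036, 0.0], [0.036, -0.999, -0.0], [0.0, 0.0, -1.0]]
force: [-0.9, -0.5, 3.1]
opening: 0.218
grasp_force: 30.0
```

```bash
python3 -m inch '[[0,0,1,0,1],[0,0,3,0,1],[0,0,7,0,1],[0,0,11,0,1],[0,0,15,0,1],[0,0,17,0,1],[0,0,17,0,1]]'; python3 -m inch '[[-1,-3,0,0,1],[-5,-26,0,0,1],[-5,-26,0,0,1],[-5,-26,0,0,1],[-5,-26,0,0,1],[-5,-26,0,0,1],[-5,-26,0,0,1],[-5,-26,0,0,1],[-5,-26,0,0,1]]';  python3 -m inch '[[-6.2,-27.4,0,0,1],[-6.2,-27.4,0,0,1],[-6.2,-27.4,0,0,1],[-6.2,-27.4,0,0,1],[-6.2,-27.4,0,0,1],[-6.2,-27.4,0,0,1],[-6.2,-27.4,0,0,1],[-6.2,-27.4,0,0,1],[-6.2,-27.4,0,0,1],[-6.2,-27.4,0,0,1]]'
python3 - <<'E'
from h import *
c=cap('scene');im=c['image']; a=cv2.resize(im[60:180,126:246],(480,480));cv2.imwrite('pics/g4.png',a)
print(readout.read_state()['position'],proj(c,[.5615,-.391,.17]),proj(c,[.5615,-.391,.202]))
E
```

```text
time_s: 13.0
position: [0.677, 0.1433, 0.228]
tcp_rot: [[0.999, 0.036, 0.013], [0.036, -0.999, 0.001], [0.013, -0.0, -1.0]]
force: [0.9, -0.2, -1.1]
opening: 0.22
grasp_force: 30.0
time_s: 13.75
position: [0.622, -0.1185, 0.2189]
tcp_rot: [[0.999, 0.032, -0.003], [0.032, -0.999, 0.002], [-0.003, -0.002, -1.0]]
force: [-0.4, 1.3, -2.3]
opening: 0.218
grasp_force: 30.0
time_s: 14.58
position: [0.5615, -0.389, 0.2193]
tcp_rot: [[0.999, 0.036, -0.002], [0.036, -0.999, 0.003], [-0.002, -0.003, -1.0]]
force: [0.4, 0.2, -2.4]
opening: 0.219
grasp_force: 30.0
[ 0.5617979  -0.38855544  0.21963892] [181.16123609 109.98636592] [179.90221984 103.90797354]
```

View pics/g4.png

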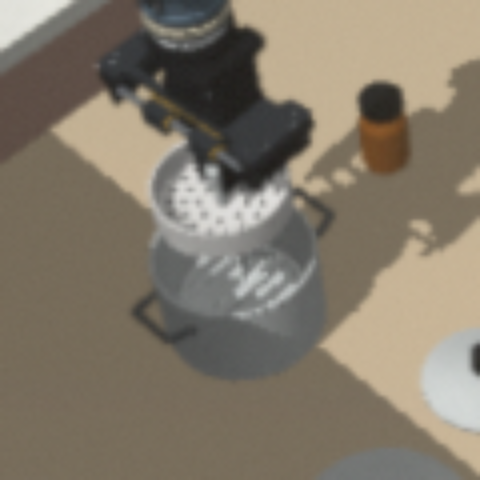

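The basket hangs level and centred over the pot (crop (222,205) against the pot rim at (235,265)). Next: lower it.

```bash
python3 -m inch '[[0,-0.2,-2,0,1],[0,-0.2,-5,0,1],[0,-0.2,-7.5,0,1],[0,-0.2,-9.5,0,1],[0,-0.2,-11,0,1],[0,-0.2,-11.5,0,1],[0,-0.2,-11.5,0,1],[0,-0.2,-11.5,0,1]]'; python3 -m inch '[[0,0,-0.3,0,1],[0,0,-0.5,0,1],[0,0,-0.6,0,1],[0,0,-0.7,0,1],[0,0,-0.75,0,1],[0,0,-0.75,0,1],[0,0,-0.75,0,1]]'
```

```text
time_s: 15.3
position: [0.5623, -0.3921, 0.1062]
tcp_rot: [[0.999, 0.037, 0.0], [0.037, -0.999, -0.0], [0.0, 0.0, -1.0]]
force: [0.3, -0.5, -1.0]
opening: 0.222
grasp_force: 30.0
time_s: 15.88
position: [0.5614, -0.3933, 0.0982]
tcp_rot: [[0.999, 0.035, 0.0], [0.035, -0.999, -0.0], [0.0, 0.0, -1.0]]
force: [0.2, -0.7, -1.8]
opening: 0.219
grasp_force: 30.0
```

```bash
python3 -m inch '[[0,0,-0.05,0,1],[0,0,-0.1,0,1],[0,0,-0.1,0,1],[0,0,-0.1,0,1]]'
```

```text
time_s: 16.22
position: [0.5614, -0.3932, 0.0971]
tcp_rot: [[0.999, 0.035, -0.0], [0.035, -0.999, 0.0], [-0.0, -0.0, -1.0]]
force: [0.1, -0.2, -1.9]
opening: 0.223
grasp_force: 30.0
```

```bash
python3 -m inch '[[0,0.1,-0.05,0,1],[0,0.1,-0.1,0,1],[0,0.1,-0.1,0,1],[0,0.1,-0.1,0,1]]'; python3 -m inch '[[0,0,-0.05,0,1],[0,0,-0.08,0,1],[0,0,-0.08,0,1]]';python3 -m inch '[[0,0,-0.05,0,1],[0,0,-0.05,0,1],[0,0,-0.05,0,1]]'
```

```text
time_s: 16.55
position: [0.5614, -0.3921, 0.0961]
tcp_rot: [[0.999, 0.035, -0.0], [0.035, -0.999, 0.0], [-0.0, -0.0, -1.0]]
force: [0.7, 1.2, -1.6]
opening: 0.22
grasp_force: 30.0
time_s: 16.8
position: [0.5614, -0.3922, 0.0953]
tcp_rot: [[0.999, 0.035, -0.0], [0.035, -0.999, 0.0], [-0.0, -0.0, -1.0]]
force: [0.4, 0.1, -1.8]
opening: 0.224
grasp_force: 30.0
time_s: 17.05
position: [0.5615, -0.3922, 0.0949]
tcp_rot: [[0.999, 0.035, 0.0], [0.035, -0.999, -0.0], [0.0, 0.0, -1.0]]
force: [-0.2, 0.9, -2.1]
opening: 0.219
grasp_force: 30.0
```

```bash
python3 -m inch '[[0,0,-0.05,0,1],[0,0,-0.07,0,1],[0,0,-0.07,0,1]]';python3 -m inch '[[0,0,-0.05,0,1],[0,0,-0.06,0,1],[0,0,-0.06,0,1]]'
```

```text
time_s: 17.3
position: [0.5616, -0.3923, 0.0947]
tcp_rot: [[0.999, 0.035, 0.0], [0.035, -0.999, -0.0], [0.0, 0.0, -1.0]]
force: [-0.3, 0.6, 1.7]
opening: 0.224
grasp_force: 30.0
time_s: 17.55
position: [0.5616, -0.3923, 0.0946]
tcp_rot: [[0.999, 0.035, 0.001], [0.035, -0.999, -0.0], [0.001, 0.0, -1.0]]
force: [-1.6, 1.7, 5.2]
opening: 0.217
grasp_force: 30.0
```

```bash
python3 -m inch '[[0,0,0,0,2.3],[0,0,0,0,2.8],[0,0,0,0,3.5],[0,0,0,0,3.5],[0,0,0,0,3.5]]'; python3 -m inch '[[0,0,1,0,3.5],[0,0,3,0,3.5],[0,0,7,0,3.5],[0,0,10,0,3.5],[0,0,12,0,3.5],[0,0,12,0,3.5]]'; python3 -m inch '[[8.3,27.4,0,0,5],[8.3,27.4,0,0,5],[8.3,27.4,0,0,5],[8.3,27.4,0,0,5],[8.3,27.4,0,0,5],[8.3,27.4,0,0,5],[8.3,27.4,0,0,5],[8.3,27.4,0,0,5],[8.3,27.4,0,0,5],[8.3,27.4,0,0,5]]'
python3 - <<'E'
from h import *
im=cap('scene')['image']; a=cv2.resize(im[91:171,146:226],(400,400)); im=cap('top')['image'];b=cv2.resize(im[148:228,340:420],(400,400))
cv2.imwrite('pics/g5.png',np.hstack([a,b]))
E
```

```text
time_s: 17.97
position: [0.5614, -0.3922, 0.0932]
tcp_rot: [[0.999, 0.035, -0.0], [0.035, -0.999, 0.0], [-0.0, -0.0, -1.0]]
force: [0.3, -0.3, -0.9]
opening: 0.39
grasp_force: 0.0
time_s: 18.47
position: [0.5641, -0.3945, 0.2206]
tcp_rot: [[0.999, 0.035, 0.009], [0.036, -0.999, -0.009], [0.009, 0.009, -1.0]]
force: [0.6, -0.8, 0.2]
opening: 0.404
grasp_force: 0.0
time_s: 19.3
position: [0.6441, -0.1183, 0.213]
tcp_rot: [[0.999, 0.036, -0.001], [0.036, -0.999, -0.0], [-0.001, 0.0, -1.0]]
force: [-0.9, 0.1, -0.2]
opening: 0.579
grasp_force: 0.0
```

View pics/g5.png

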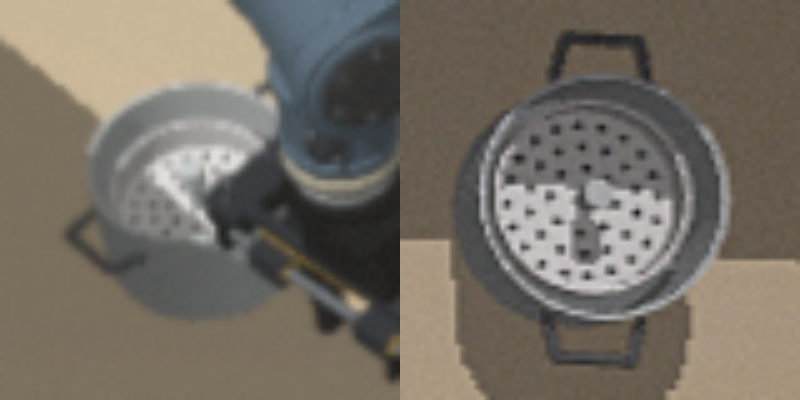

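The basket sits level on the rack: top crop shows its rim inside the pot and the post at (598,192). Now grip the large lid.

```bash
python3 -m inch '[[0,0,-4,0,5],[0,0,-8,0,5],[0,0,-12,0,5],[0,0,-14.5,0,5],[0,0,-16,0,5],[0,0,-16.7,0,5],[0,0,-16.7,0,5],[0,0,-16.7,0,5]]'; python3 -m inch '[[0,0,0,0,4],[0,0,0,0,3],[0,0,0,0,1.5],[0,0,0,0,1.5],[0,0,0,0,1.5],[0,0,0,0,1.5],[0,0,0,0,1.5]]'
```

```text
time_s: 20.07
position: [0.6448, -0.1195, 0.047]
tcp_rot: [[0.999, 0.034, 0.001], [0.034, -0.999, -0.0], [0.001, 0.0, -1.0]]
force: [0.3, -0.3, 0.7]
opening: 0.576
grasp_force: 0.0
time_s: 20.65
position: [0.6449, -0.1183, 0.0474]
tcp_rot: [[0.999, 0.036, 0.001], [0.036, -0.999, -0.001], [0.001, 0.001, -1.0]]
force: [-0.0, -0.7, 4.7]
opening: 0.289
grasp_force: 30.0
```

```bash
python3 -m inch '[[0,0,1,0,1.5],[0,0,3,0,1.5],[0,0,7,0,1.5],[0,0,11,0,1.5],[0,0,14,0,1.5],[0,0,16,0,1.5],[0,0,16,0,1.5],[0,0,16,0,1.5]]'; python3 -m inch '[[-1,-3,0,0,1.5],[-8.3,-27.3,0,0,1.5],[-8.3,-27.3,0,0,1.5],[-8.3,-27.3,0,0,1.5],[-8.3,-27.3,0,0,1.5],[-8.3,-27.3,0,0,1.5],[-8.3,-27.3,0,0,1.5],[-8.3,-27.3,0,0,1.5],[-8.3,-27.3,0,0,1.5],[-8.3,-27.3,0,0,1.5]]'
python3 - <<'E'
from h import *
c=cap('scene');im=c['image']; a=cv2.resize(im[60:180,126:246],(480,480));cv2.imwrite('pics/g6.png',a)
p=readout.read_state()['position'];print(p,proj(c,[p[0],p[1],p[2]-.046+.006]))
E
```

```text
time_s: 21.32
position: [0.6443, -0.118, 0.207]
tcp_rot: [[0.999, 0.035, 0.001], [0.035, -0.999, -0.0], [0.001, 0.0, -1.0]]
force: [-1.1, 0.1, -3.3]
opening: 0.291
grasp_force: 30.0
time_s: 22.15
position: [0.5598, -0.3899, 0.2032]
tcp_rot: [[0.999, 0.034, -0.004], [0.034, -0.999, 0.006], [-0.004, -0.006, -1.0]]
force: [0.0, 0.9, -3.8]
opening: 0.292
grasp_force: 30.0
[ 0.56045283 -0.38910379  0.20378607] [181.96321946 111.23671609]
```

View pics/g6.png

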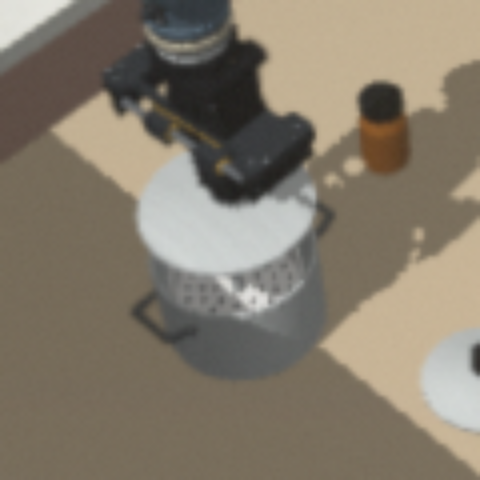

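The lid is level over the pot: ellipse centre at crop (227,211), which is image (182.7,112.7) against a predicted (182,111.2), so it is centred in the grip. Next: lower it.

```bash
python3 -m inch '[[0.1,-0.1,-1,0,1.5],[0.1,-0.1,-2.5,0,1.5],[0.1,-0.1,-4,0,1.5],[0.1,-0.1,-4.5,0,1.5],[0.1,-0.1,-4.5,0,1.5],[0.1,-0.1,-4.5,0,1.5],[0.1,-0.1,-4.5,0,1.5]]'; python3 -m inch '[[0,0,-0.2,0,1.5],[0,0,-0.4,0,1.5],[0,0,-0.6,0,1.5],[0,0,-0.8,0,1.5],[0,0,-0.8,0,1.5],[0,0,-0.8,0,1.5]]'
```

```text
time_s: 22.78
position: [0.5633, -0.392, 0.1623]
tcp_rot: [[0.999, 0.036, 0.001], [0.036, -0.999, -0.001], [0.001, 0.001, -1.0]]
force: [-0.1, -0.3, -3.4]
opening: 0.287
grasp_force: 30.0
time_s: 23.28
position: [0.5622, -0.3922, 0.1533]
tcp_rot: [[0.999, 0.035, -0.0], [0.035, -0.999, 0.0], [-0.0, -0.0, -1.0]]
force: [-0.3, -0.3, -4.5]
opening: 0.292
grasp_force: 30.0
```

```bash
python3 -m inch '[[0,0.1,-0.2,0,1.5],[0,0.1,-0.4,0,1.5],[0,0.1,-0.5,0,1.5],[0,0.1,-0.6,0,1.5],[0,0.1,-0.6,0,1.5],[0,0.1,-0.6,0,1.5]]'; python3 -m inch '[[0,0,-0.1,0,1.5],[0,0,-0.2,0,1.5],[0,0,-0.3,0,1.5],[0,0,-0.3,0,1.5]]'
```

```text
time_s: 23.78
position: [0.5624, -0.3912, 0.1474]
tcp_rot: [[0.999, 0.035, -0.0], [0.035, -0.999, 0.0], [-0.0, -0.0, -1.0]]
force: [0.1, -0.6, -3.6]
opening: 0.287
grasp_force: 30.0
time_s: 24.12
position: [0.5623, -0.3911, 0.1442]
tcp_rot: [[0.999, 0.035, -0.0], [0.035, -0.999, 0.0], [-0.0, -0.0, -1.0]]
force: [-0.6, 0.7, -4.1]
opening: 0.292
grasp_force: 30.0
```

```bash
python3 -m inch '[[0,0,-0.1,0,1.5],[0,0,-0.2,0,1.5],[0,0,-0.2,0,1.5],[0,0,-0.2,0,1.5]]'
```

```text
time_s: 24.45
position: [0.5624, -0.3912, 0.1424]
tcp_rot: [[0.999, 0.035, -0.0], [0.035, -0.999, 0.0], [-0.0, -0.0, -1.0]]
force: [-0.2, 0.0, -3.4]
opening: 0.294
grasp_force: 30.0
```

The step is inside the rim with no contact. Now the last 2 mm in small steps.

```bash
python3 -m inch '[[0,0,-0.05,0,1.5],[0,0,-0.08,0,1.5],[0,0,-0.08,0,1.5]]'; python3 -m inch '[[0,0,-0.05,0,1.5],[0,0,-0.05,0,1.5],[0,0,-0.05,0,1.5]]'; python3 -m inch '[[0,0,-0.05,0,1.5],[0,0,-0.05,0,1.5],[0,0,-0.05,0,1.5]]'
```

```text
time_s: 24.7
position: [0.5624, -0.3911, 0.1417]
tcp_rot: [[0.999, 0.035, -0.0], [0.035, -0.999, 0.0], [-0.0, -0.0, -1.0]]
force: [-0.3, 0.9, -4.1]
opening: 0.291
grasp_force: 30.0
time_s: 24.95
position: [0.5624, -0.3912, 0.1415]
tcp_rot: [[0.999, 0.035, 0.0], [0.035, -0.999, -0.0], [0.0, 0.0, -1.0]]
force: [-0.3, 0.4, -1.3]
opening: 0.294
grasp_force: 30.0
time_s: 25.2
position: [0.5625, -0.3912, 0.1415]
tcp_rot: [[0.999, 0.035, 0.0], [0.035, -0.999, -0.0], [0.0, 0.0, -1.0]]
force: [-1.5, 2.5, 3.0]
opening: 0.287
grasp_force: 30.0
```

It makes contact at z = 141.5 (94 + 47.4), so the lid is seated. Release, then go to the small lid.

```bash
python3 -m inch '[[0,0,0,0,3],[0,0,0,0,3.5],[0,0,0,0,4],[0,0,0,0,5],[0,0,0,0,5]]'; python3 -m inch '[[0,0,1,0,5],[0,0,3,0,5],[0,0,6,0,5],[0,0,7,0,5],[0,0,7,0,5]]'; python3 -m inch '[[-9.8,23.2,0,0,5],[-9.8,23.2,0,0,5],[-9.8,23.2,0,0,5],[-9.8,23.2,0,0,5],[-9.8,23.2,0,0,5],[-9.8,23.2,0,0,5],[-9.8,23.2,0,0,5],[-9.8,23.2,0,0,5],[-9.8,23.2,0,0,5]]'
python3 - <<'E'
from h import *
im=cap('scene')['image']; a=cv2.resize(im[91:171,146:226],(400,400)); im=cap('top')['image'];b=cv2.resize(im[148:228,340:420],(400,400))
cv2.imwrite('pics/g7.png',np.hstack([a,b]))
E
```

```text
time_s: 25.62
position: [0.5626, -0.3914, 0.1407]
tcp_rot: [[0.999, 0.035, 0.0], [0.035, -0.999, -0.0], [0.0, 0.0, -1.0]]
force: [0.1, -0.0, 0.1]
opening: 0.521
grasp_force: 0.0
time_s: 26.03
position: [0.5644, -0.393, 0.2152]
tcp_rot: [[0.999, 0.035, 0.006], [0.035, -0.999, -0.006], [0.006, 0.006, -1.0]]
force: [0.7, -0.5, 0.4]
opening: 0.577
grasp_force: 0.0
time_s: 26.78
position: [0.4649, -0.1594, 0.2105]
tcp_rot: [[0.999, 0.036, 0.001], [0.036, -0.999, -0.001], [0.001, 0.001, -1.0]]
force: [0.7, -0.0, -0.1]
opening: 0.577
grasp_force: 0.0
```

View pics/g7.png

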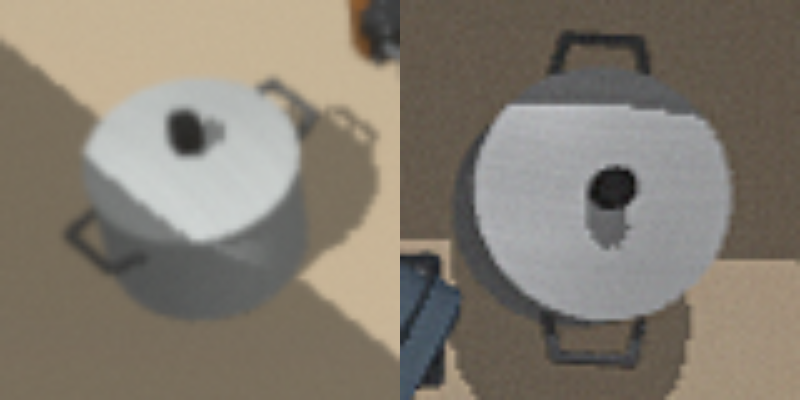

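The large lid sits flat and centred on the pot: knob at crop (613,188), flange flush all round. Now the small lid.

```bash
python3 -m inch '[[0,0,-4,0,5],[0,0,-8,0,5],[0,0,-12,0,5],[0,0,-14.5,0,5],[0,0,-16,0,5],[0,0,-16.4,0,5],[0,0,-16.4,0,5],[0,0,-16.4,0,5]]'; python3 -m inch '[[0,0,0,0,4],[0,0,0,0,3],[0,0,0,0,1.5],[0,0,0,0,1.5],[0,0,0,0,1.5],[0,0,0,0,1.5],[0,0,0,0,1.5]]'
```

```text
time_s: 27.55
position: [0.4652, -0.1603, 0.0469]
tcp_rot: [[0.999, 0.034, 0.001], [0.034, -0.999, -0.001], [0.001, 0.001, -1.0]]
force: [0.9, -0.3, 0.3]
opening: 0.575
grasp_force: 0.0
time_s: 28.13
position: [0.4649, -0.1595, 0.0475]
tcp_rot: [[0.999, 0.036, 0.001], [0.036, -0.999, -0.001], [0.001, 0.001, -1.0]]
force: [-1.2, -1.4, 6.6]
opening: 0.29
grasp_force: 30.0
```

```bash
python3 -m inch '[[0,0,1,0,1.5],[0,0,3,0,1.5],[0,0,7,0,1.5],[0,0,11,0,1.5],[0,0,14,0,1.5],[0,0,15,0,1.5],[0,0,15,0,1.5],[0,0,15,0,1.5]]'; python3 -m inch '[[1,3,0,0,1.5],[5,27.4,0,0,1.5],[5,27.4,0,0,1.5],[5,27.4,0,0,1.5],[5,27.4,0,0,1.5],[5,27.4,0,0,1.5],[5,27.4,0,0,1.5],[5,27.4,0,0,1.5],[5,27.4,0,0,1.5],[5,27.4,0,0,1.5]]'; python3 -m inch '[[5,27.4,0,0,1.5],[5,27.4,0,0,1.5],[5,27.4,0,0,1.5],[5,27.4,0,0,1.5],[5,27.4,0,0,1.5],[5,27.4,0,0,1.5],[5,27.4,0,0,1.5],[5,27.4,0,0,1.5],[5,27.4,0,0,1.5]]'
python3 - <<'E'
from h import *
c=cap('scene');im=c['image']; a=cv2.resize(im[190:310,292:412],(480,480));cv2.imwrite('pics/g8.png',a)
p=readout.read_state()['position'];print(p,proj(c,[p[0],p[1],p[2]-.047+.008]))
E
```

```text
time_s: 28.8
position: [0.464, -0.1588, 0.1972]
tcp_rot: [[0.999, 0.036, 0.0], [0.036, -0.999, -0.0], [0.0, 0.0, -1.0]]
force: [0.4, -0.3, -2.7]
opening: 0.29
grasp_force: 30.0
time_s: 29.63
position: [0.513, 0.1147, 0.195]
tcp_rot: [[0.999, 0.037, -0.004], [0.037, -0.999, -0.001], [-0.004, 0.0, -1.0]]
force: [-0.3, -0.3, -2.2]
opening: 0.293
grasp_force: 30.0
time_s: 30.38
position: [0.5645, 0.3879, 0.1951]
tcp_rot: [[0.999, 0.035, -0.002], [0.035, -0.999, -0.002], [-0.002, 0.002, -1.0]]
force: [0.6, -0.4, -1.6]
opening: 0.289
grasp_force: 30.0
[0.5642612  0.38668653 0.19513654] [357.73024896 241.87329   ]
```

View pics/g8.png

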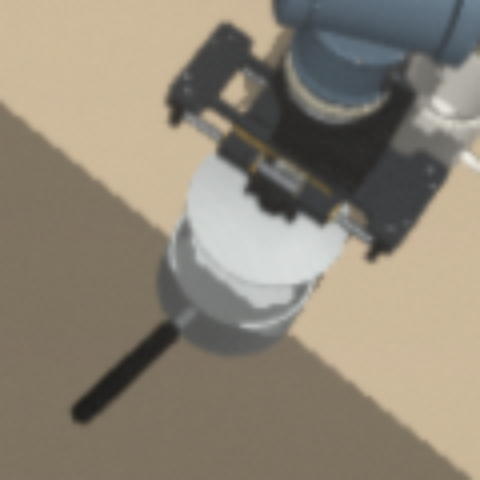

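The small lid is held level, its visible edge centred near crop (265,210), and the pan rim is below at about (245,255). The gripper passes well above the mug. Next: lower it.

```bash
python3 -m inch '[[0.1,0.05,-1.5,0,1.5],[0.1,0.05,-3.5,0,1.5],[0.1,0.05,-5.5,0,1.5],[0.1,0.05,-6.5,0,1.5],[0.1,0.05,-7,0,1.5],[0.1,0.05,-7,0,1.5],[0.1,0.05,-7,0,1.5],[0.1,0.05,-7,0,1.5]]'; python3 -m inch '[[0,0,-0.2,0,1.5],[0,0,-0.4,0,1.5],[0,0,-0.6,0,1.5],[0,0,-0.7,0,1.5],[0,0,-0.7,0,1.5],[0,0,-0.7,0,1.5]]'
```

```text
time_s: 31.1
position: [0.5664, 0.3892, 0.1281]
tcp_rot: [[0.999, 0.035, 0.002], [0.035, -0.999, 0.001], [0.002, -0.001, -1.0]]
force: [-0.8, -0.2, -1.5]
opening: 0.291
grasp_force: 30.0
time_s: 31.6
position: [0.5653, 0.3893, 0.1196]
tcp_rot: [[0.999, 0.036, -0.0], [0.036, -0.999, -0.0], [-0.0, 0.0, -1.0]]
force: [0.2, 1.1, -1.3]
opening: 0.288
grasp_force: 30.0
```

```bash
python3 -m inch '[[0,-0.1,-0.2,0,1.5],[0,-0.1,-0.3,0,1.5],[0,-0.1,-0.4,0,1.5],[0,-0.1,-0.4,0,1.5],[0,-0.1,-0.4,0,1.5]]'; python3 -m inch '[[0,0,-0.1,0,1.5],[0,0,-0.2,0,1.5],[0,0,-0.2,0,1.5],[0,0,-0.2,0,1.5]]'
```

```text
time_s: 32.02
position: [0.5654, 0.3883, 0.1156]
tcp_rot: [[0.999, 0.035, -0.0], [0.035, -0.999, -0.0], [-0.0, 0.0, -1.0]]
force: [0.2, 1.0, -1.3]
opening: 0.289
grasp_force: 30.0
time_s: 32.35
position: [0.5653, 0.3883, 0.1136]
tcp_rot: [[0.999, 0.035, -0.0], [0.035, -0.999, -0.0], [-0.0, 0.0, -1.0]]
force: [-0.3, 1.0, -1.5]
opening: 0.286
grasp_force: 30.0
```

```bash
python3 -m inch '[[0,0,-0.05,0,1.5],[0,0,-0.1,0,1.5],[0,0,-0.1,0,1.5]]'; python3 -m inch '[[0,0,-0.05,0,1.5],[0,0,-0.05,0,1.5],[0,0,-0.05,0,1.5]]'
```

```text
time_s: 32.6
position: [0.5654, 0.3883, 0.1126]
tcp_rot: [[0.999, 0.035, -0.0], [0.035, -0.999, -0.0], [-0.0, 0.0, -1.0]]
force: [-0.5, 0.3, -2.2]
opening: 0.291
grasp_force: 30.0
time_s: 32.85
position: [0.5654, 0.3883, 0.1122]
tcp_rot: [[0.999, 0.035, -0.0], [0.035, -0.999, -0.0], [-0.0, 0.0, -1.0]]
force: [-0.6, -0.6, -2.0]
opening: 0.289
grasp_force: 30.0
```

```bash
python3 -m inch '[[0,0,-0.05,0,1.5],[0,0,-0.05,0,1.5],[0,0,-0.05,0,1.5]]'; python3 -m inch '[[0,0,-0.05,0,1.5],[0,0,-0.05,0,1.5],[0,0,-0.05,0,1.5]]'
```

```text
time_s: 33.1
position: [0.5654, 0.3883, 0.1117]
tcp_rot: [[0.999, 0.035, -0.0], [0.035, -0.999, -0.0], [-0.0, 0.0, -1.0]]
force: [-0.2, 0.1, -1.8]
opening: 0.295
grasp_force: 30.0
time_s: 33.35
position: [0.5655, 0.3884, 0.1116]
tcp_rot: [[0.999, 0.035, 0.0], [0.035, -0.999, 0.0], [0.0, -0.0, -1.0]]
force: [-0.7, -0.1, 0.9]
opening: 0.287
grasp_force: 30.0
```

It makes contact at the expected height (111.5). Release, retreat and check.

```bash
python3 -m inch '[[0,0,-0.03,0,1.5],[0,0,-0.03,0,1.5],[0,0,-0.03,0,3],[0,0,-0.03,0,3.5],[0,0,-0.03,0,4],[0,0,-0.03,0,5],[0,0,-0.03,0,5]]'; python3 -m inch '[[0,0,1,0,5],[0,0,3,0,5],[0,0,7,0,5],[0,0,11,0,5],[0,0,13,0,5],[0,0,13,0,5]]'; python3 -m inch '[[-1,-30,0,0,5],[-1,-30,0,0,5],[-1,-30,0,0,5],[-1,-30,0,0,5],[-1,-30,0,0,5],[-1,-30,0,0,5],[-1,-30,0,0,5],[-1,-30,0,0,5],[-1,-30,0,0,5],[-1,-30,0,0,5]]'
python3 - <<'E'
from h import *
im=cap('scene')['image']; a=cv2.resize(im[207:307,302:402],(400,400)); im=cap('top')['image'];b=cv2.resize(im[90:280,90:280],(400,400))
cv2.imwrite('pics/g9.png',np.hstack([a,b]));cv2.imwrite('pics/g10.png',im)
E
```

```text
time_s: 33.93
position: [0.5655, 0.3883, 0.1107]
tcp_rot: [[0.999, 0.035, 0.0], [0.035, -0.999, 0.0], [0.0, -0.0, -1.0]]
force: [1.0, 0.3, 0.7]
opening: 0.527
grasp_force: 0.0
time_s: 34.43
position: [0.5689, 0.3901, 0.249]
tcp_rot: [[0.999, 0.036, 0.013], [0.036, -0.999, 0.006], [0.013, -0.006, -1.0]]
force: [0.7, -0.3, 0.7]
opening: 0.573
grasp_force: 0.0
time_s: 35.27
position: [0.5553, 0.0883, 0.2408]
tcp_rot: [[0.999, 0.034, -0.0], [0.034, -0.999, 0.001], [-0.0, -0.001, -1.0]]
force: [1.1, -0.0, -0.3]
opening: 0.577
grasp_force: 0.0
```

View pics/g9.png

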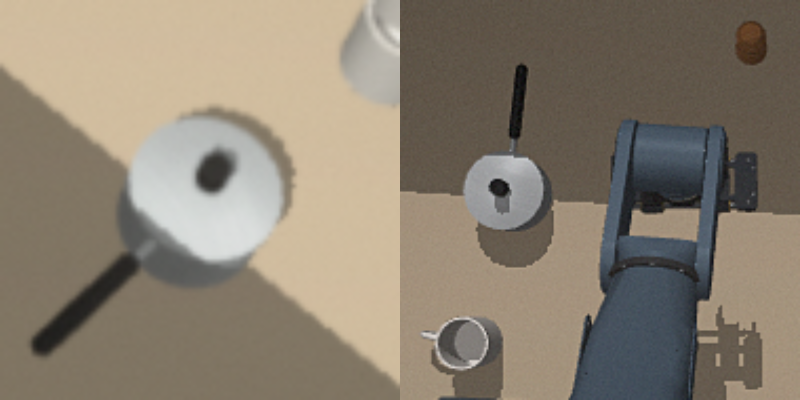

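View pics/g10.png

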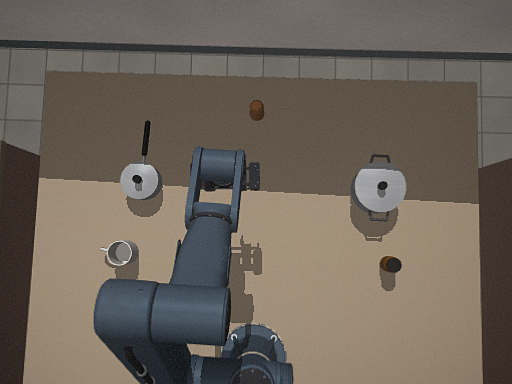

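Both lids sit flat and centred on their pots: small lid knob at (137,179), large at (382,185). The mug (121,253), mill (257,109) and jar (390,264) are where they started, and the gripper is empty and clear. Handing in.

```bash
python3 -c "
from rig import bot
print(bot.hand_in())"
```

```text
the job is handed in; nothing more can be done
None
```

The job is handed in (result not reported): the rack, basket and larger lid are in the larger pot, the smaller lid is on the milk pan, both lids look fully seated in the final pictures, and the mug, pepper mill and jar are where they started.

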